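# Wipe the offcuts off the steel plate with the scraper block

### The job

Two wooden offcuts lie loose on the raised steel plate. Take the scraper block by its upright grip, set its blade down on the plate and wipe both offcuts over the far edge into the black tray attached there, never touching the offcuts with the gripper or arm. Then stand the scraper upright on the bench, clear of the plate and tray, and let go.

Things in the scene. Friction and masses are not known exactly. Their poses are not given: they have to be found in the camera images.
- plate: Fixed steel plate with attached tray. Plate 220 mm along its x, 180 mm along y, flat rimless top 40 mm above the bench. Origin under the plate's centre at bench height; +x points roughly away from the robot, the way to wipe. At its far edge, x = 110 mm, joins the open black tray: x 110 to 200 mm, 180 mm wide, walls 25 mm high, 4 mm thick. An offcut drops in once its middle is pushed past the edge.
- scraper: Loose wooden scraper, black sole, 0.15-0.3 kg, upright on the bench left or right of the plate (a cork block, no grip, is opposite). Blade block 30 mm along x, 150 along y, 34 high; centred on it an upright grip 24 mm thick (x), 70 long (y), 34 to 92 mm above the sole. Origin: centre of the sole's underside, z up; x within 0.5 rad of world +x at the start. Either long face wipes.
- chip_a: Flat wooden offcut, loose, 32 x 20 x 12 mm, 14 g. Origin: centre of its underside as it starts, flat on the plate at any yaw, within 40 mm of the plate's x axis.
- chip_b: Stepped wooden offcut, loose, 26 x 20 mm, 8 mm high, 14 mm over the step, 12 g. Origin: centre of its underside as it starts, flat on the plate at any yaw, within 40 mm of the plate's x axis.
There are look-alikes about, which are no part of the job. Several things have the shape of the scraper; the one meant has the colours described above.

How it is judged:
On the way, in this order (a step that is already met when the one before it is completed fails the run):
1. the scraper is held with its blade down on the plate (sole within 12 mm of the top) while both offcuts are still on the plate (contact force between the fingers and scraper above 0.5 N and x of scraper in the frame of plate between -0.14 and 0.11 m and y of scraper in the frame of plate between -0.09 and 0.09 m and z of scraper in the frame of plate below 0.052 m and z of each of chip_a, chip_b in the frame of plate above 0.036 m), for 0.1 s.
2. both offcuts are down in the tray while the scraper is still held (contact force between the fingers and scraper above 0.5 N and x of chip_a in the frame of plate between 0.11 and 0.2 m and y of chip_a in the frame of plate between -0.09 and 0.09 m and z of each of chip_a, chip_b in the frame of plate below 0.028 m and x of chip_b in the frame of plate between 0.11 and 0.2 m and y of chip_b in the frame of plate between -0.09 and 0.09 m), for 0.1 s.
At the end, for the whole second after the job is handed in: Both offcuts lie at rest in the tray (down inside it, origin no more than 28 mm above the bench). The scraper stands released and at rest on the bench on its sole (sole within 10 mm of bench height, within 10 degrees of upright), outside the outline of the plate and tray (x of chip_a in the frame of plate between 0.11 and 0.2 m and y of chip_a in the frame of plate between -0.09 and 0.09 m and z of each of chip_a, chip_b in the frame of plate below 0.028 m and x of chip_b in the frame of plate between 0.11 and 0.2 m and y of chip_b in the frame of plate between -0.09 and 0.09 m and height (world z) of scraper below 0.01 m and angle between scraper's own z axis and vertical below 0.17 rad and (y of scraper in the frame of plate above 0.105 m or y of scraper in the frame of plate below -0.105 m or x of scraper in the frame of plate below -0.125 m or x of scraper in the frame of plate above 0.215 m) and linear speed of each of scraper, chip_a, chip_b below 0.02 m/s); the robot touches nothing.
It fails at once if the gripper or arm touches an offcut (contact force between any of the fingers, the arm and chip_a above 0.5 N or contact force between any of the fingers, the arm and chip_b above 0.5 N).
It also fails if it takes over 54 s, if anything falls off the work surface, if the arm or the gripper's body presses on something with over 40 N, if the wrist force passes 120 N, or if a joint passes its speed limit or range.

### The arm

A 6-joint arm with a two-finger parallel gripper is mounted at the origin on the work surface. World frame = base frame: x ahead of the robot, y to its left, z up, the work surface at z = 0. Lengths are in m, angles in rad, forces in N, time in s.
With the tool pointing down it reaches from about 0.275 to 0.725 m from the base axis. Payload 5.6 kg.
Tool frame: the origin (TCP) lies midway between the tips of the shut fingers; the grasp point (between the pads) lies 19 mm behind it; z points along the fingers, y is the direction in which the jaws open and shut (so a half turn about z gives the same grasp; the last joint's range is limited). The gripper opens to 85 mm and grips with 20 to 120 N. Pads are 22 mm wide; open, the fingers measure 114 mm over their backs; the gripper's body (76 mm by 85 mm) begins 54 mm behind the grasp point. The pads swing forward as they close: fully open they stand 13 mm farther back than shut.
Start: joints at [-0.961, 0.255, 0.108, 0, -1.424, -0.285], TCP at [0.176, -0.521, 0.192] pointing down, gripper open.
Joint ranges: [-2.95, 2.95], [-1.21, 1.97], [-1.09, 1.5], [-2.87, 1.71], [-2.94, -0.07], [-3.05, 3.05]. Speed limits (rad/s): [2.57, 2.57, 3.14, 3.14, 3.14, 3.14].

### API

Orientations are given as a unit quaternion [w, x, y, z].
In Python, from workcell import ctrl, fingers, viewer, close_job gives the robot as it stands. Calls block until the motion is done:
- ctrl.move_ptp(position, orientation): joint-space move of the TCP to a pose.
- ctrl.move_l(position, rotation=None, velocity=0.15): straight line of the TCP; rotation=None keeps the orientation; velocity is the mean speed in m/s.
- ctrl.movej(angles): joint-space move.
- fingers.command_gripper(opening): finger opening in m; the grip force is fixed at half the most; returns when the fingers have stopped.
- ctrl.dwell(seconds).
- ctrl.solve_ik(position, orientation): joint angles nearest the present ones, or None.
- viewer.capture(name): name is "scene" or "top" or "wrist"; returns the picture (400x640x3 uint8, red, green, blue); there is no depth.
- viewer.get_calibration(name): a dict with "intrinsics" (3x3 intrinsics, pixels), "origin" and "rotation" of the camera in the world; the wrist camera has in their place "T_tool_cam" (4x4, takes a point from camera to tool coordinates, whose origin is the TCP and whose axes are the flange's). Camera axes: x right, y up, looking along -z (the intrinsics and any distortion apply to the point x, -y, -z); pixel columns grow to the right and rows downward; lengths in m; the calibration is good to about 2 mm. A picture is of the moment at which its call begins: read the wrist's pose just before it. get_calibration takes no time and is no camera call.
A pose or a line that the arm cannot do raises ctrl.Unreachable and nothing moves.
- close_job(): hands the job in, once; it reports no verdict.
Trained networks look in the newest picture that a camera, given by its name, has taken for a name from the list of things; names that differ only in an ending like _2 or _b are one class to them, and where a whole thing is asked for, a point or a joint stands for the part that bears it (a point fixed in the world has none). Each returns a list of dicts, best first, with "p" (0 to 1); they miss things now and then, are a little off and sometimes report something else, mostly with a low value. They report only what shows in the picture. A call takes as long as a camera call. They do not tell look-alikes from the thing itself.
- viewer.spot_in(camera, target): "rect" ([centre column, centre row, width, height] in pixels, round what is visible of it).
- viewer.silhouettes(camera, target): "mask" (400x640 bool, what is visible of it) and "rect" ([centre column, centre row, width, height] in pixels, round what is visible of it).
Readings, each from a call of its own:
- ctrl.get_clock(): time.
- ctrl.get_joints(): joint angles.
- ctrl.get_joint_velocities(): joint speeds.
- ctrl.get_joint_torque(): joint torques, N m.
- ctrl.get_eef_pos(): TCP position.
- ctrl.get_ee_rot(): TCP orientation.
- ctrl.get_wrist_force(): force on the tool from outside, world axes, zero at the start.
- ctrl.get_moment(): the same for the moment, N m.
- ctrl.get_width(): finger opening in m.
Only numpy, scipy, OpenCV 4.12 (cv2) and the standard library are available. Lean on these libraries where they do the work, as an engineer would, in place of code of your own. Each camera call takes 0.05 s, during which the arm holds its last target. There are 200 camera calls.

## Working session

There is one attempt and no reset: what is moved stays moved. The work goes in short steps, each a Python script; the robot and the scene stay as the last script left them, time stands still between calls to the robot, and variables do not carry over. Pictures are saved under pics/ and viewed, about 8 in all and at most 12, crops included, and the job is handed in when it is done.

```bash
mkdir -p pics; ls
python3 - <<'E'
from workcell import ctrl,viewer
import cv2,numpy as np
for n in("top","scene"):
    im=viewer.capture(n);cv2.imwrite(f"pics/{n}0.png",im[:,:,::-1])
    c=viewer.get_calibration(n);print(n,{k:np.round(np.array(v),4).tolist() if not isinstance(v,str) else v for k,v in c.items()})
    for t in("plate","scraper","chip_a","chip_b"):
        print(t,[(np.round(d["rect"],1).tolist(),round(d["p"],2)) for d in viewer.spot_in(n,t)])
print(ctrl.get_clock(),ctrl.get_ee_rot(),viewer.get_calibration("wrist"))
E
```

```text
pics
top {'intrinsics': [[503.64, 0.0, 317.7221], [0.0, 503.64, 200.5427], [0.0, 0.0, 1.0]], 'origin': [0.3383, 0.1998, 1.4821], 'rotation': [0.716, 0.0244, -0.0346, -0.6968]}
plate [([381.6, 167.4, 76.0, 107.3], 0.92)]
scraper [([137.8, 194.4, 46.1, 45.6], 0.85), ([262.8, 185.0, 47.1, 28.2], 0.81), ([202.1, 170.4, 57.5, 23.4], 0.79), ([276.3, 236.9, 52.8, 14.6], 0.63), ([173.8, 247.7, 45.9, 40.3], 0.56)]
chip_a []
chip_b []
scene {'intrinsics': [[454.6088, 0.0, 319.5662], [0.0, 454.6088, 195.1827], [0.0, 0.0, 1.0]], 'origin': [1.0103, 0.9014, 1.1655], 'rotation': [0.3211, 0.1059, 0.3181, 0.8857]}
plate [([254.4, 189.3, 104.7, 83.8], 0.58)]
scraper [([371.3, 294.8, 39.0, 53.4], 0.93), ([443.4, 264.7, 25.3, 48.4], 0.91), ([335.1, 245.4, 20.7, 45.5], 0.87), ([442.4, 324.4, 61.5, 26.1], 0.71), ([366.9, 208.2, 38.8, 40.6], 0.66)]
chip_a [([242.2, 175.9, 10.4, 8.9], 0.55), ([272.4, 178.6, 9.0, 13.5], 0.53)]
chip_b [([242.2, 175.9, 10.4, 8.9], 0.55), ([272.4, 178.6, 9.0, 13.5], 0.53)]
0.5 [ 3.11055917e-06 -1.61682158e-01  9.86842883e-01  6.01240929e-05] {'intrinsics': array([[327.92276958,   0.        , 317.60359934],
       [  0.        , 327.92276958, 198.04097853],
       [  0.        ,   0.        ,   1.        ]]), 'T_tool_cam': array([[-2.56460666e-04,  9.61036841e-01,  2.76420195e-01,
         7.10923731e-02],
       [ 9.99999966e-01,  2.35381062e-04,  1.09437679e-04,
         4.65423048e-04],
       [ 4.01095622e-05,  2.76420214e-01, -9.61036869e-01,
        -1.81542140e-01],
       [ 0.00000000e+00,  0.00000000e+00,  0.00000000e+00,
         1.00000000e+00]])}
```

```bash
python3 -c "
import cv2
a=cv2.imread('pics/top0.png');cv2.imwrite('pics/top0c.png',cv2.resize(a[80:300,100:440],None,fx=2.35,fy=2.35,interpolation=2))"
```

```text
(no output)
```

View pics/top0c.png

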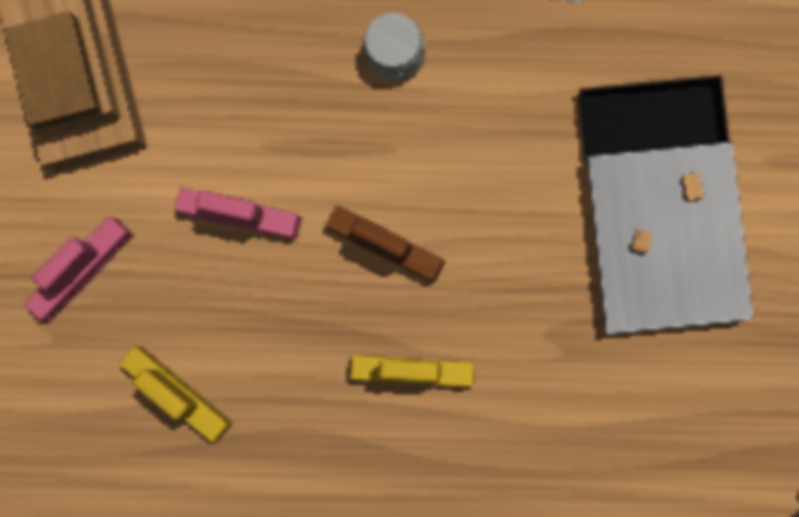

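View pics/scene0.png

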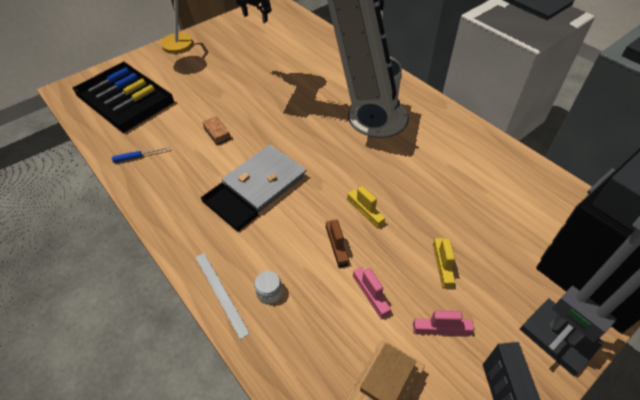

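In the top picture the candidates are pink (137.8,194.4) and (202,170), yellow (174,248) and (276,237), and brown wood (263,185). The cork block is right of the plate, so the scraper should be on its left. Brown (263,185) is the only wooden one and lies just left of the plate. I'll confirm it with a wrist close-up.

```bash
cat > h.py <<'E'
from workcell import ctrl,fingers,viewer,close_job
import cv2,numpy as np
from scipy.spatial.transform import Rotation as R
from scipy.optimize import least_squares
def rot(q): return R.from_quat([q[1],q[2],q[3],q[0]])
def cam(n):
    c=viewer.get_calibration(n);K=np.array(c["intrinsics"])
    if n=="wrist":
        T=np.eye(4);T[:3,:3]=rot(ctrl.get_ee_rot()).as_matrix();T[:3,3]=ctrl.get_eef_pos();T=T@c["T_tool_cam"]
        return K,T[:3,3],T[:3,:3]
    r=np.array(c["rotation"]);return K,np.array(c["origin"]),(r if r.shape==(3,3) else rot(r).as_matrix())
def back(c,uv,z):
    K,o,M=c;uv=np.atleast_2d(uv).astype(float)
    d=np.c_[(uv[:,0]-K[0,2])/K[0,0],-(uv[:,1]-K[1,2])/K[1,1],-np.ones(len(uv))]@M.T
    return o+d*((z-o[2])/d[:,2])[:,None]
def proj(c,P):
    K,o,M=c;q=(np.atleast_2d(P)-o)@M;return np.c_[K[0,2]-K[0,0]*q[:,0]/q[:,2],K[1,2]+K[1,1]*q[:,1]/q[:,2]]
def down(a):
    "tool down, tool x axis at world angle a, quaternion wxyz"
    x=[np.cos(a),np.sin(a),0];z=[0,0,-1];y=np.cross(z,x)
    q=R.from_matrix(np.c_[x,y,z]).as_quat();return [q[3],q[0],q[1],q[2]]
E
python3 - <<'E'
from h import *
c=cam("top")
print(back(c,[262.8,185],.03),"\nplate tl tr br bl\n",back(c,np.array([[588,157],[731,143],[750,318],[606,335]])/2.35+[100,80],.04))
print("chips",back(c,np.array([[692,186],[642,241]])/2.35+[100,80],.05))
m=rot(ctrl.get_ee_rot()).as_matrix();print(m.round(3), ctrl.get_eef_pos())
for p in([.42,.27,.33],[.35,-.02,.33]):
    for a in(0,np.pi/2,-np.pi/2,np.pi):
        s=ctrl.solve_ik(p,down(a));print(p,round(a,2),None if s is None else np.round(s,2))
E
```

```text
[[0.5008076  0.34076934 0.03      ]] 
plate tl tr br bl
 [[ 0.61831006  0.09055755  0.04      ]
 [ 0.64109509 -0.08632484  0.04      ]
 [ 0.42472883 -0.11203767  0.04      ]
 [ 0.39914522  0.06393309  0.04      ]]
chips [[ 0.58415102 -0.03700583  0.05      ]
 [ 0.51456633  0.02318911  0.05      ]]
[[-0.948 -0.319 -0.   ]
 [-0.319  0.948  0.   ]
 [-0.     0.    -1.   ]] [ 0.17553548 -0.52118636  0.19212941]
[0.42, 0.27, 0.33] 0 [ 0.89  0.15  0.33  0.   -1.74  0.69]
[0.42, 0.27, 0.33] 1.57 [ 0.89  0.15  0.33  0.   -1.74  2.26]
[0.42, 0.27, 0.33] -1.57 [ 0.89  0.15  0.33  0.   -1.74 -0.89]
[0.42, 0.27, 0.33] 3.14 [ 0.89  0.15  0.33  0.   -1.74 -2.46]
[0.35, -0.02, 0.33] 0 [ 0.4  -0.15  0.02  0.   -1.74  1.17]
[0.35, -0.02, 0.33] 1.57 [ 0.4  -0.15  0.02  0.   -1.74  2.74]
[0.35, -0.02, 0.33] -1.57 [ 0.4  -0.15  0.02  0.   -1.74 -0.4 ]
[0.35, -0.02, 0.33] 3.14 [ 0.4  -0.15  0.02  0.   -1.74 -1.97]
```

Run:
```python
from h import *
import pickle
S={}
for n,p,a in(("plate",[.50,-.01,.27],-np.pi/2+.12),("scr",[.49,.33,.22],-np.pi/2-.5)):
    ctrl.move_ptp(p,down(a));ctrl.dwell(.3)
    c=cam("wrist");im=viewer.capture("wrist");cv2.imwrite(f"pics/w_{n}.png",im[:,:,::-1])
    S[n]=dict(c=c,im=im)
    for t in(["plate","chip_a","chip_b"] if n=="plate" else ["scraper"]):
        S[n][t]=viewer.silhouettes("wrist",t)
        print(t,[(np.round(d["rect"],1).tolist(),round(d["p"],2)) for d in S[n][t]])
pickle.dump(S,open("S.pkl","wb"));print(ctrl.get_clock())
```

```text
plate [([249.1, 131.3, 28.0, 22.5], 0.71), ([265.0, 157.5, 256.3, 146.0], 0.61)]
chip_a [([250.3, 134.0, 25.8, 20.4], 0.94), ([302.4, 190.4, 24.7, 20.5], 0.81)]
chip_b [([250.3, 134.0, 25.8, 20.4], 0.94), ([302.4, 190.4, 24.7, 20.5], 0.81)]
scraper [([353.1, 303.9, 50.4, 99.0], 0.81), ([545.4, 266.4, 87.7, 103.7], 0.63), ([419.4, 76.8, 87.4, 142.3], 0.61), ([309.4, 179.2, 31.5, 130.9], 0.57), ([505.3, 388.6, 27.0, 18.5], 0.53)]
4.8833
```

View pics/w_plate.png

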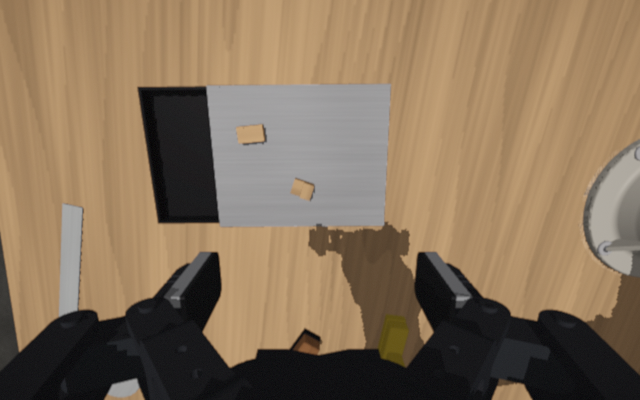

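View pics/w_scr.png

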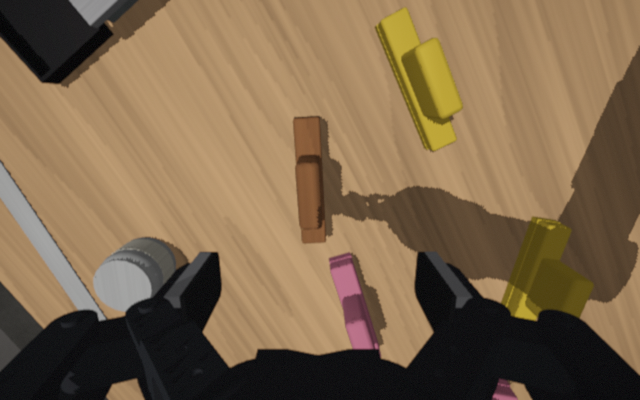

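w_plate shows plate corners at about (207,86), (389,84), (384,226) and (218,226), the tray on the left, and chips at (250,134) and (302,190). w_scr shows the brown wooden scraper at (309,179), with yellow and pink ones around it. I'll fit the poses now.

Run:
```python
from h import *
import pickle
S=pickle.load(open("S.pkl","rb"))
s=S["plate"];hsv=cv2.cvtColor(s["im"],cv2.COLOR_RGB2HSV)
m=((hsv[...,1]<40)&(hsv[...,2]>110)).astype(np.uint8);m[:,:150]=0;m[:,450:]=0;m[245:]=0
m=cv2.morphologyEx(m,cv2.MORPH_CLOSE,np.ones((3,3)))
ct=max(cv2.findContours(m,0,2)[0],key=cv2.contourArea)
W=back(s["c"],ct[:,0]+.0,.04);(cx,cy),wh,an=cv2.minAreaRect((W[:,:2]*1000).astype(np.float32))
yaw=np.deg2rad(an);yaw=(yaw+np.pi/4)%(np.pi/2)-np.pi/4
P=np.array([cx,cy])/1e3;print("plate",P,wh,yaw)
Rp=np.array([[np.cos(yaw),-np.sin(yaw)],[np.sin(yaw),np.cos(yaw)]])
for d in s["chip_a"]:
    k=cv2.findContours(d["mask"].astype(np.uint8),0,2)[0];k=max(k,key=cv2.contourArea)[:,0]
    w=back(s["c"],k+.0,.05)[:,:2];l=(w-P)@Rp;print("chip plate xy",l.min(0).round(3),l.max(0).round(3))
def box(x0,x1,y0,y1,z0,z1):return np.array([[a,b,c] for a in(x0,x1) for b in(y0,y1) for c in(z0,z1)])
B=[box(-.015,.015,-.075,.075,0,.034),box(-.012,.012,-.035,.035,.034,.092)]
s=S["scr"];d=[d for d in s["scraper"] if abs(d["rect"][0]-309)<15 and abs(d["rect"][1]-179)<15][0]
hsv=cv2.cvtColor(s["im"],cv2.COLOR_RGB2HSV)
mk=d["mask"].copy()
def ren(q):
    im=np.zeros((400*4,640*4),np.uint8);r=R.from_euler("z",q[2]).as_matrix()
    for b in B:
        p=proj(s["c"],b@r.T+[q[0],q[1],0]);cv2.fillConvexPoly(im,cv2.convexHull((p*4+1.5).round().astype(np.int32)),255)
    return cv2.resize(im,(640,400),interpolation=cv2.INTER_AREA)/255.
from scipy.optimize import minimize
r=minimize(lambda q:np.abs(ren(q)-mk).sum(),[.5,.34,-.5],method="Nelder-Mead",options=dict(initial_simplex=[[.5,.34,-.5],[.52,.34,-.5],[.5,.36,-.5],[.5,.34,-.35]],xatol=1e-4))
print("scr",r.x,r.fun,mk.sum())
o=s["im"].copy();k=cv2.findContours((ren(r.x)>.5).astype(np.uint8),0,1)[0]
cv2.drawContours(o,k,-1,(0,255,0),1);cv2.imwrite("pics/fit.png",cv2.resize(o[90:270,220:440,::-1],None,fx=3,fy=3))
pickle.dump(dict(P=P,yaw=yaw,scr=r.x),open("pose.pkl","wb"))
```

```text
plate [ 0.52117108 -0.0100992 ] (220.183349609375, 179.72299194335938) 0.12663732121965965
chip plate xy [ 0.043 -0.045] [ 0.076 -0.024]
chip plate xy [-0.016  0.023] [0.012 0.049]
scr [ 0.50606051  0.34190633 -0.44098578] 131.30980392156863 3405
```

View pics/fit.png

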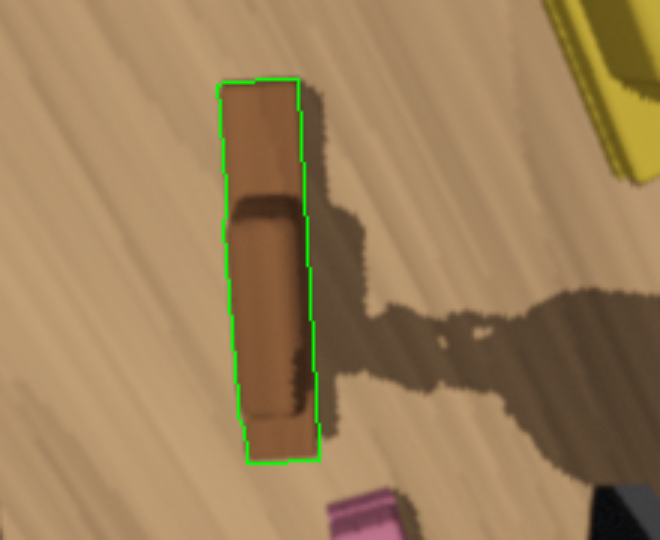

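The outline matches the brown wooden scraper, and the fitted plate comes out at 220 x 180 mm as it should. Next I grasp and lift.

Run:
```python
from h import *
import pickle
D=pickle.load(open("pose.pkl","rb"));x,y,w=D["scr"];P=D["P"];yw=D["yaw"]
fingers.command_gripper(.085)
a=down(-np.pi/2+w)
ctrl.move_ptp([x,y,.16],a);ctrl.move_l([x,y,.047],velocity=.08);ctrl.dwell(.2)
print("pre",ctrl.get_wrist_force(),ctrl.get_eef_pos())
fingers.command_gripper(0.0);ctrl.dwell(.2);print("width",ctrl.get_width(),ctrl.get_wrist_force())
ctrl.move_l([x,y,.18],velocity=.12);ctrl.dwell(.2)
print("lift",ctrl.get_width(),ctrl.get_wrist_force(),ctrl.get_clock())
a2=down(-np.pi/2+yw)
q=P+np.array([np.cos(yw),np.sin(yw)])*-.07
ctrl.move_ptp([*q,.18],a2);ctrl.dwell(.2)
print(ctrl.get_eef_pos(),ctrl.get_width(),ctrl.get_wrist_force(),ctrl.get_moment(),ctrl.get_clock())
cv2.imwrite("pics/held.png",viewer.capture("wrist")[:,:,::-1])
a=viewer.capture("scene")[:,:,::-1];cv2.imwrite("pics/held_s.png",cv2.resize(a[90:270,150:390],None,fx=3,fy=3,interpolation=2))
```

```text
pre [ 0.55195127 -0.72203845 -0.28380876] [0.5061932  0.34201583 0.0472976 ]
width 0.021707377844313456 [ 0.18377053 -0.83714387  1.95520052]
lift 0.021696018145754885 [-0.81363239  0.53288674 -2.85847894] 9.475
[ 0.45204746 -0.01830447  0.17985701] 0.02191435999379455 [-0.38151978  0.1033303  -2.34850784] [ 0.02821964 -0.02061351 -0.03101353] 11.0417
```

View pics/held_s.png

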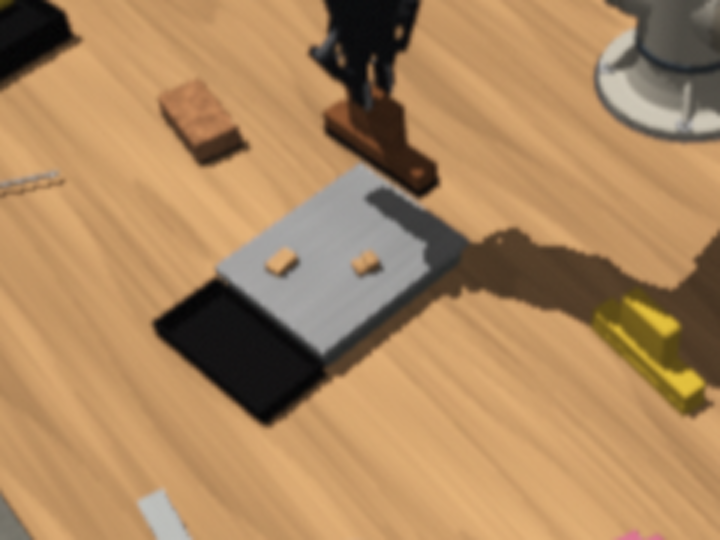

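View pics/held.png

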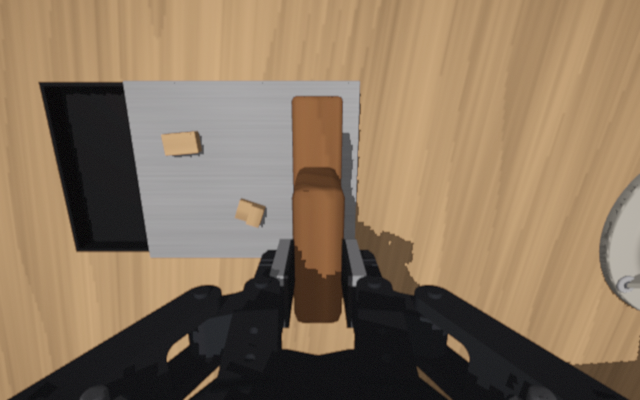

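The scraper is held straight, with its black sole visible at about (430,185) in the scene crop. The chips are undisturbed at (182,143) and (251,212) in the wrist view. I lower to contact and wipe.

Run:
```python
from h import *
import pickle
D=pickle.load(open("pose.pkl","rb"));P=D["P"];yw=D["yaw"];u=np.array([np.cos(yw),np.sin(yw)])
q=P-.07*u
ctrl.move_l([*q,.095],velocity=.1);ctrl.dwell(.2);f0=ctrl.get_wrist_force()[2];z=.095
while z>.083:
    z-=.001;ctrl.move_l([*q,z],velocity=.02);ctrl.dwell(.1);f=ctrl.get_wrist_force()[2]
    if f-f0>3:break
print("contact z",z,f0,f,ctrl.get_eef_pos())
z+=.0005;ctrl.move_l([*q,z],velocity=.02);ctrl.dwell(.3);print(ctrl.get_wrist_force())
ctrl.move_l([*(P+.108*u),z],velocity=.07);ctrl.dwell(.4)
print(ctrl.get_eef_pos(),ctrl.get_width(),ctrl.get_wrist_force(),ctrl.get_clock())
cv2.imwrite("pics/wiped.png",viewer.capture("wrist")[:,:,::-1])
```

```text
contact z 0.086 -2.4939929681288855 5.405583803346351 [ 0.45262464 -0.01887875  0.08718602]
[-0.61269997  0.81932089  6.06579315]
[0.62827123 0.00354601 0.08648622] 6.704696870841005e-05 [0.77675541 0.78417997 0.29357081] 19.1333
```

View pics/wiped.png

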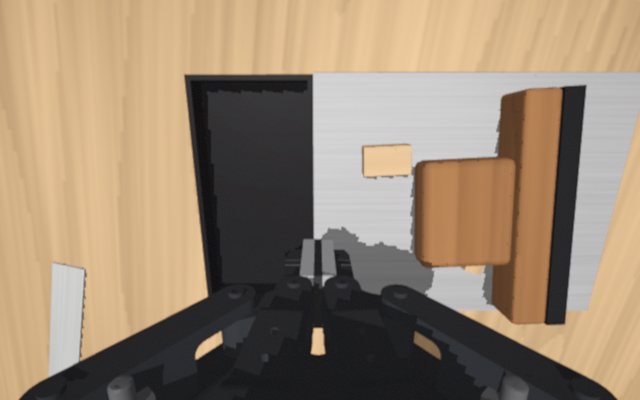

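The scraper slipped: I pressed its high-friction sole down and it tripped forward. It now lies on the plate at about (500,205), with chip_a at (387,160) and chip_b showing at (473,268) under or beside the grip. I raise the arm and measure again.

```bash
cat > look.py <<'E'
from h import *
import pickle,sys
n=sys.argv[1]
c=cam("wrist");im=viewer.capture("wrist");S=dict(c=c,im=im)
for t in("scraper","chip_a"):
    S[t]=viewer.silhouettes("wrist",t);print(t,[(np.round(d["rect"],1).tolist(),round(d["p"],2)) for d in S[t]])
S["sc"]=cam("scene");S["sim"]=viewer.capture("scene");S["sscr"]=viewer.silhouettes("scene","scraper")
S["tc"]=cam("top");S["tim"]=viewer.capture("top");S["tscr"]=viewer.silhouettes("top","scraper")
for k in("sscr","tscr"):print(k,[(np.round(d["rect"],1).tolist(),round(d["p"],2)) for d in S[k]])
pickle.dump(S,open(f"{n}.pkl","wb"));print(ctrl.get_clock(),ctrl.get_eef_pos())
a=cv2.resize(im[60:330,130:490],None,fx=2.2,fy=2.2,interpolation=2);cv2.imwrite(f"pics/{n}.png",a[:,:,::-1])
b=cv2.resize(S["sim"][130:250,190:330],None,fx=4,fy=4,interpolation=2);cv2.imwrite(f"pics/{n}_s.png",b[:,:,::-1])
E
python3 - <<'E'
from h import *
import pickle
D=pickle.load(open("pose.pkl","rb"));P=D["P"];yw=D["yaw"];u=np.array([np.cos(yw),np.sin(yw)])
p=ctrl.get_eef_pos();ctrl.move_l([p[0],p[1],.2],velocity=.2)
q=P-.03*u;ctrl.move_l([*q,.22],velocity=.3);ctrl.dwell(.2)
E
python3 look.py L1
```

```text
scraper [([292.6, 169.1, 91.3, 149.5], 0.77)]
chip_a [([291.2, 209.4, 22.1, 7.0], 0.66), ([229.8, 140.0, 32.5, 23.6], 0.65)]
sscr [([366.2, 206.4, 37.6, 42.9], 0.95), ([269.0, 165.9, 44.3, 32.1], 0.81), ([370.4, 292.6, 37.4, 56.6], 0.75), ([444.1, 264.2, 24.6, 50.7], 0.63), ([442.6, 324.4, 60.8, 28.3], 0.6)]
tscr [([275.4, 237.5, 51.3, 11.4], 0.92), ([201.0, 170.3, 49.8, 23.5], 0.9), ([135.8, 193.6, 46.7, 47.4], 0.86), ([173.9, 249.7, 46.5, 41.3], 0.59)]
21.0667 [ 0.49155427 -0.01388407  0.21981352]
```

View pics/L1.png

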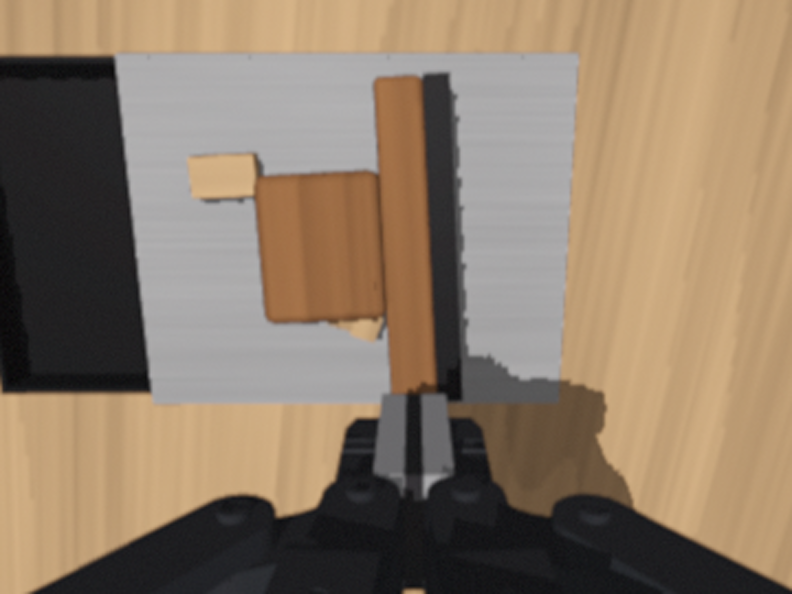

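View pics/L1_s.png

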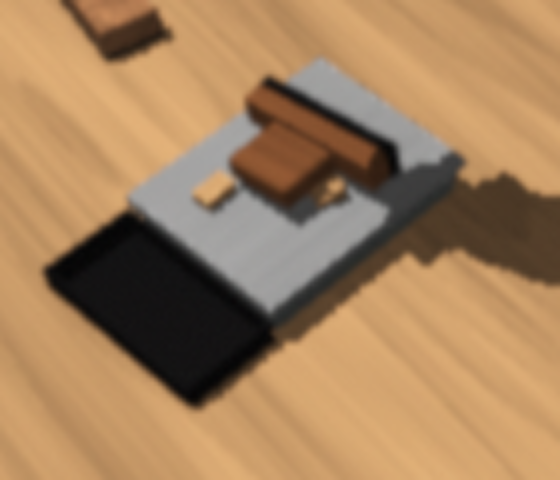

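The scraper lies on its front face with its grip tip toward the tray, apparently propped on chip_b at crop (355,328). Chip_a is just beyond the tip at (222,176). I fit its tilted pose from both cameras, and check whether I can take the grip by its 70 mm sides (jaws along y) and pitch the tool to horizontal to stand it up.

```bash
cat > fit.py <<'E'
from h import *
import pickle,sys
from scipy.optimize import minimize
def box(x0,x1,y0,y1,z0,z1):return np.array([[a,b,c] for a in(x0,x1) for b in(y0,y1) for c in(z0,z1)])
B=[box(-.015,.015,-.075,.075,0,.034),box(-.012,.012,-.035,.035,.034,.092)]
def ren(c,T,S=3):
    im=np.zeros((400*S,640*S),np.uint8)
    for b in B: cv2.fillConvexPoly(im,cv2.convexHull((proj(c,b@T[0].T+T[1])*S+(S-1)/2).round().astype(np.int32)),255)
    return cv2.resize(im,(640,400),interpolation=cv2.INTER_AREA)/255.
D=pickle.load(open("pose.pkl","rb"));P=D["P"];yw=D["yaw"]
Rp=R.from_euler("z",yw)
def pose(q): # plate frame: sole origin xyz, yaw, pitch about y (90=lying fwd), roll
    r=Rp*R.from_euler("z",q[3])*R.from_euler("x",q[5])*R.from_euler("y",q[4]);return r.as_matrix(),Rp.apply(q[:3])+[*P,0]
if __name__=="__main__":
    S=pickle.load(open("L1.pkl","rb"))
    mw=S["scraper"][0]["mask"].astype(float);ms=[d for d in S["sscr"] if abs(d["rect"][0]-269)<15][0]["mask"].astype(float)
    V=np.ones((400,640));V[238:]=0
    def cost(q):
        T=pose(q);return (np.abs(ren(S["c"],T)-mw)*V).sum()+2*np.abs(ren(S["sc"],T)-ms).sum()
    best=None
    for p0 in(1.57,1.3,1.8):
      for r0 in(0,.1):
        q0=np.array([-.045,.0,.058,0,p0,r0]);sx=np.vstack([q0]+[q0+np.eye(6)[i]*[.02,.02,.01,.15,.2,.15][i] for i in range(6)])
        r=minimize(cost,q0,method="Nelder-Mead",options=dict(initial_simplex=sx,maxiter=900,xatol=1e-4,fatol=.1))
        print(p0,r0,r.x.round(3),round(r.fun,1))
        if best is None or r.fun<best.fun:best=r
    T=pose(best.x);print("corner heights block",[round((T[0]@np.array(p)+T[1])[2],4) for p in([.015,.075,0],[.015,-.075,0],[.015,.075,.034],[.015,-.075,.034],[.012,.035,.092],[.012,-.035,.092])])
    for d in S["chip_a"]:
        k=max(cv2.findContours(d["mask"].astype(np.uint8),0,2)[0],key=cv2.contourArea)[:,0]
        l=Rp.inv().apply(back(S["c"],k+.0,.05)-[*P,0])[:,:2];print("chip",l.min(0).round(3),l.max(0).round(3))
    l=lambda z:Rp.apply([*z])+[*P,0]
    def tool(t,h=yw): # pitched by t from down toward forward heading h
        q=(R.from_euler("z",h)*R.from_euler("y",-t)*R.from_matrix(np.diag([1,-1,-1.]))).as_quat();return [q[3],*q[:3]]
    for n,p,t in(("grasp",(.03,0,.04),0),("up",(.03,0,.15),0),("up45",(0,0,.15),.8),("up90",(-.05,0,.17),1.57),("w0",(-.06,0,.118),1.57),("w1",(.12,0,.118),1.57),("w1",(.12,0,.118),1.2),("b",(-.02,.22,.08),1.57),("b",(-.02,.22,.08),1.3)):
        s=ctrl.solve_ik(l(p),tool(t));print(n,t,None if s is None else np.round(s,2))
    o=S["im"].copy();o2=S["sim"].copy()
    for im,c in((o,S["c"]),(o2,S["sc"])):cv2.drawContours(im,cv2.findContours((ren(c,T)>.5).astype(np.uint8),0,1)[0],-1,(0,255,0),1)
    cv2.imwrite("pics/fit1.png",np.hstack([cv2.resize(o[60:300,170:410],(480,480)),cv2.resize(o2[130:210,220:310],(480,427))[:427][:, :320] if 0 else cv2.resize(o2[130:220,220:310],(320,320),interpolation=2).repeat(1,0) if 0 else cv2.copyMakeBorder(cv2.resize(o2[130:220,225:315],(320,320)),0,160,0,0,0)])[:,:,::-1])
    np.save("fit1.npy",best.x)
E
python3 fit.py
```

```text
1.57 0 [-0.051 -0.004  0.058  0.054  1.559  0.18 ] 524.9
1.57 0.1 [-0.051 -0.004  0.06   0.054  1.599  0.184] 494.7
1.3 0 [-0.05  -0.004  0.052  0.054  1.497  0.101] 530.3
1.3 0.1 [-0.05  -0.003  0.052  0.052  1.495  0.158] 570.4
1.8 0 [-0.051 -0.004  0.06   0.055  1.619  0.169] 490.9
1.8 0.1 [-0.051 -0.004  0.059  0.055  1.603  0.118] 477.6
corner heights block [np.float64(0.0527), np.float64(0.0349), np.float64(0.0516), np.float64(0.0339), np.float64(0.048), np.float64(0.0397)]
chip [-0.014  0.04 ] [0.009 0.05 ]
chip [ 0.044 -0.043] [ 0.077 -0.023]
grasp 0 [ 0.27  0.35 -0.16  0.   -1.06  1.42]
up 0 [ 0.27  0.27  0.02  0.   -1.32  1.42]
up45 0.8 None
up90 1.57 None
w0 1.57 None
w1 1.57 [-0.65  0.83 -0.88 -2.36 -1.67 -1.47]
w1 1.2 [-0.49  0.21 -0.69 -2.18 -0.72 -2.14]
b 1.57 None
b 1.3 None
```

View pics/fit1.png

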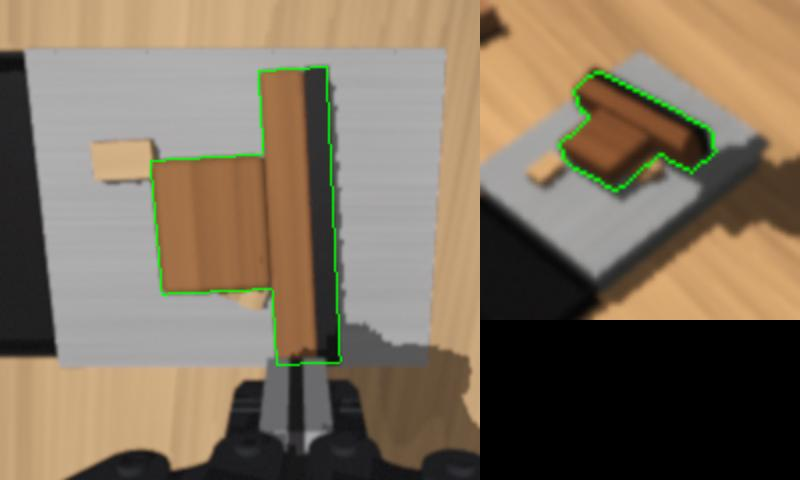

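The fit is good: sole end at x=-0.051 in the plate frame, tip at 0.041, and its +y side propped on chip_b (roll about 0.1). Horizontal tool poses only seem possible when the tool heading equals the arm plane (q1). So I'll take the scraper off the plate by its grip sides, stand it up on free bench near (0.51,0.27), and then regrasp from above. First an IK check, with no motion.

```bash
cat > plan.py <<'E'
from fit import *
q=np.load("fit1.npy").copy();q[4]=np.pi/2;q[5]=.10;q[2]=.0605
Ms,ts=pose(q)
def inv(M,t):return M.T,-M.T@t
def mul(a,b):return a[0]@b[0],a[0]@b[1]+a[1]
Rt=np.c_[Ms[:,2],-Ms[:,1],Ms[:,0]]            # tool axes: x=scraper z, y=-scraper y, z=scraper x
gp=ts+Ms@np.array([0,0,.0785])                # on scraper axis, 13.5 mm from grip tip
tcp=gp+Rt[:,2]*(gp[2]-.039)
TS=mul(inv(Rt,tcp),(Ms,ts))
def quat(M):
    a=R.from_matrix(M).as_quat();return [a[3],*a[:3]]
def stand(xy,h,phi,clear):
    M=(R.from_euler("z",h)*R.from_euler("y",phi)).as_matrix()
    o=np.array([*xy,0.]);low=min((M@b)[2] for b in B[0]);o[2]=clear-low
    return mul((M,o),inv(*TS))
E
python3 - <<'E'
from plan import *
print("tcp",tcp,Rt.round(2).tolist())
for n,p in(("g",tcp),("up",tcp+[0,0,.12])):print(n,np.round(ctrl.solve_ik(p,quat(Rt)),2))
for xy in([.51,.27],[.48,.25],[.45,.23]):
  for dh in(-.1,0,.1):
    h=np.arctan2(xy[1],xy[0])+np.arcsin(.155/np.hypot(*xy))+dh
    for phi in(90,45,20,10,5,0):
        M,p=stand(xy,h,np.deg2rad(phi),.004 if phi<25 else .1);s=ctrl.solve_ik(p,quat(M))
        print(xy,round(h,2),phi,p.round(3),None if s is None else np.round(s,2))
E
```

```text
tcp [ 0.54808259 -0.00448004  0.03910741] [[0.98, 0.18, -0.02], [0.18, -0.98, 0.1], [0.0, -0.1, -1.0]]
g [ 0.2   0.36 -0.1  -0.11 -1.1   1.6 ]
up [ 0.2   0.28  0.09 -0.1  -1.38  1.57]
[0.51, 0.27] 0.66 90 [0.572 0.318 0.093] [ 0.75  0.5   0.22  0.   -1.29  1.48]
[0.51, 0.27] 0.66 45 [0.566 0.313 0.151] None
[0.51, 0.27] 0.66 20 [0.547 0.299 0.076] [-0.1   0.39 -0.78 -2.22 -0.95 -1.91]
[0.51, 0.27] 0.66 10 [0.538 0.291 0.08 ] [-0.22  0.69 -0.89 -2.26 -1.4  -1.56]
[0.51, 0.27] 0.66 5 [0.532 0.287 0.082] [-0.25  0.86 -0.9  -2.24 -1.6  -1.42]
[0.51, 0.27] 0.66 0 [0.527 0.283 0.083] [-0.26  1.03 -0.89 -2.19 -1.77 -1.3 ]
[0.51, 0.27] 0.76 90 [0.567 0.324 0.093] [ 0.76  0.5   0.22  0.   -1.29  1.57]
[0.51, 0.27] 0.76 45 [0.561 0.319 0.151] [ 0.76  0.03 -0.59 -0.01 -0.16  1.58]
[0.51, 0.27] 0.76 20 [0.544 0.302 0.076] [-0.11  0.39 -0.69 -2.05 -0.94 -2.03]
[0.51, 0.27] 0.76 10 [0.535 0.294 0.08 ] [-0.24  0.64 -0.79 -2.12 -1.32 -1.69]
[0.51, 0.27] 0.76 5 [0.531 0.289 0.082] [-0.28  0.79 -0.81 -2.11 -1.5  -1.55]
[0.51, 0.27] 0.76 0 [0.526 0.285 0.083] [-0.29  0.94 -0.8  -2.08 -1.65 -1.43]
[0.51
[... 2532 characters left out ...]
 0.23] 0.78 10 [0.475 0.255 0.08 ] [-0.41  0.68 -0.88 -1.94 -1.39 -1.58]
[0.45, 0.23] 0.78 5 [0.47  0.25  0.082] [-0.45  0.87 -0.88 -1.92 -1.54 -1.4 ]
[0.45, 0.23] 0.78 0 [0.465 0.245 0.083] [-0.46  1.03 -0.86 -1.88 -1.67 -1.26]
[0.45, 0.23] 0.88 90 [0.5   0.291 0.093] [ 0.8   0.36 -0.    0.   -1.21  1.66]
[0.45, 0.23] 0.88 45 [0.495 0.285 0.151] [ 0.65 -0.08 -0.53 -0.44 -0.39  2.15]
[0.45, 0.23] 0.88 20 [0.48  0.266 0.076] [-0.24  0.35 -0.72 -1.79 -1.06 -2.09]
[0.45, 0.23] 0.88 10 [0.472 0.257 0.08 ] [-0.39  0.63 -0.78 -1.83 -1.35 -1.73]
[0.45, 0.23] 0.88 5 [0.468 0.252 0.082] [-0.43  0.78 -0.79 -1.82 -1.48 -1.58]
[0.45, 0.23] 0.88 0 [0.464 0.247 0.083] [-0.46  0.93 -0.77 -1.8  -1.6  -1.45]
```

```bash
cat > plan2.py <<'E'
from plan import *
def setup(t1,depth=.019,zs=.081):
    tx,tz=Rt[:,0],Rt[:,2];M=np.c_[np.cos(t1)*tx+np.sin(t1)*tz,Rt[:,1],np.cos(t1)*tz-np.sin(t1)*tx]
    g=ts+Ms@np.array([0,0,zs]);p=g+M[:,2]*depth
    return (M,p),mul(inv(M,p),(Ms,ts))
def toolfor(TS,xyz,h,phi):
    "scraper at xyz = lowest sole point height z"
    M=(R.from_euler("z",h)*R.from_euler("y",phi)).as_matrix();o=np.array(xyz,float)
    o[2]-=min((M@b)[2] for b in B[0]);return mul((M,o),inv(*TS))
def pl(x,y,z):return Rp.apply([x,y,z])+[*P,0]
E
python3 - <<'E'
from plan2 import *
for t1 in(.15,.3,.45):
    G,TS2=setup(t1);s=ctrl.solve_ik(G[1],quat(G[0]));print("t1",t1,G[1].round(3),None if s is None else np.round(s,2))
    for dh in(-.3,-.15,0,.15,.3):
      for phi in(0,.1,.2):
        out=[]
        for x,z in((-.05,.2),(-.05,.042),(.02,.042),(.07,.042),(.11,.042)):
            M,p=toolfor(TS2,pl(x,0,z),yw+dh,phi);s=ctrl.solve_ik(p,quat(M));out.append("-" if s is None else str(np.round(s,1).tolist()).replace(" ",""))
        print(dh,phi,*out)
E
```

```text
t1 0.15 [ 0.548 -0.005  0.042] [ 0.2   0.47  0.05 -0.11 -1.31  1.6 ]
-0.3 0 [-0.5,-0.5,-0.9,-2.2,-0.3,-2.5] - - - -
-0.3 0.1 - - - - -
-0.3 0.2 - - - - -
-0.15 0 [-0.5,-0.5,-0.8,-1.8,-0.5,-2.8] - - [-0.6,0.6,-1.1,-2.6,-1.5,-1.5] [-0.5,0.6,-1.0,-2.6,-1.4,-1.6]
-0.15 0.1 - - - [-0.6,0.4,-1.0,-2.6,-1.2,-1.7] [-0.5,0.4,-0.9,-2.6,-1.1,-1.7]
-0.15 0.2 - [-0.8,0.0,-1.0,-2.2,-0.9,-2.0] [-0.6,0.2,-1.0,-2.4,-0.9,-1.9] [-0.5,0.2,-0.9,-2.5,-0.8,-1.8] [-0.4,0.3,-0.8,-2.6,-0.8,-1.8]
0 0 [-0.8,-0.4,-0.8,-1.7,-0.9,-2.8] - [-0.8,0.6,-1.0,-2.2,-1.5,-1.5] [-0.7,0.6,-0.9,-2.3,-1.4,-1.6] [-0.6,0.5,-0.9,-2.4,-1.3,-1.7]
0 0.1 - [-1.0,0.3,-1.0,-2.0,-1.2,-1.8] [-0.8,0.3,-0.9,-2.2,-1.1,-1.8] [-0.6,0.4,-0.9,-2.3,-1.1,-1.8] [-0.6,0.4,-0.8,-2.3,-1.0,-1.9]
0 0.2 - [-0.8,0.1,-0.9,-1.9,-0.9,-2.2] [-0.6,0.2,-0.8,-2.1,-0.8,-2.1] [-0.5,0.2,-0.7,-2.2,-0.8,-2.1] [-0.5,0.3,-0.7,-2.2,-0.7,-2.1]
0.15 0 [-0.9,-0.3,-0.7,-1.6,-1.1,-2.7] [-1.1,0.5,-0.9,-1.8,-1.4,-1.7] [-0.9,0.5,-0.8,-2.0,-1.3,-1.8] [-0.7,0.5,-0.8,-2.1,-1.3,-1.8] [-0.7,0.5,-0.7,-2.1,-1.2,-1.9]
0.15 0.1 [-0.7,-0.3,-0.6,-1.5,-0.9,-3.0] [-1.0,0.3,-0.9,-1.8,-1.2,-2
[... 3738 characters left out ...]
0.0,-0.6,-1.4,-0.5,-2.9] [-0.2,0.1,-0.5,-1.5,-0.4,-3.0] [-0.2,0.1,-0.4,-1.4,-0.4,-3.0]
0.15 0.2 [0.3,-0.5,-0.8,0.1,-0.4,1.4] [-0.0,-0.2,-0.7,-1.0,-0.3,2.7] [-0.0,-0.0,-0.6,-1.0,-0.3,2.7] [0.0,0.1,-0.5,-1.0,-0.2,2.7] [0.0,0.1,-0.4,-0.9,-0.2,2.6]
0.3 0 [-0.5,-0.3,-0.5,-1.1,-0.9,3.0] [-0.7,0.0,-0.7,-1.5,-1.0,-2.6] [-0.6,0.1,-0.6,-1.5,-0.9,-2.6] [-0.5,0.2,-0.5,-1.6,-0.8,-2.6] [-0.4,0.2,-0.4,-1.6,-0.7,-2.7]
0.3 0.1 [-0.2,-0.3,-0.4,-0.9,-0.8,2.7] [-0.5,-0.0,-0.6,-1.3,-0.8,-2.8] [-0.4,0.1,-0.5,-1.4,-0.7,-2.9] [-0.3,0.1,-0.4,-1.4,-0.6,-2.9] [-0.3,0.2,-0.4,-1.4,-0.6,-3.0]
0.3 0.2 [-0.0,-0.3,-0.4,-0.6,-0.7,2.3] - [-0.2,0.0,-0.5,-1.1,-0.6,3.0] [-0.2,0.1,-0.4,-1.1,-0.5,3.0] [-0.1,0.2,-0.3,-1.1,-0.5,2.9]
```

A complete wipe works with the grip-side grasp (pre-tilt 0.3, then the tool tilted forward), so no regrasp is needed. I fit an arm model from IK samples so I can check clearance on the wrist-flip move.

```bash
cat > fk.py <<'E'
from plan2 import *
rz=lambda a:R.from_euler("z",a).as_matrix();ry=lambda a:R.from_euler("y",a).as_matrix();rx=lambda a:R.from_euler("x",a).as_matrix()
def fk(j,k,s4=-1):
    a1,L1,dy,H,L2,e,d,L6=k;b=j[1]-j[2]
    A=rz(j[0]);pe=A@np.array([a1+L1*np.sin(j[1]),dy,H+L1*np.cos(j[1])])
    F=A@ry(b);pw0=pe+F@np.array([L2,0,e]);G=F@rx(s4*j[3]);pw=pw0+G@np.array([0,-d,0]);K=G@ry(-j[4])
    N=K@rx(-(j[5]-np.pi/2));p=pw+K@np.array([L6,0,0])
    return (np.c_[N[:,2],np.cross(N[:,0],N[:,2]),N[:,0]],p),pe,pw0,pw
if __name__=="__main__":
    G,TS2=setup(.3);X=[]
    pos=[toolfor(TS2,pl(x,y,z),yw+dh,f) for x in(-.05,.05,.11) for y in(0,.2) for z in(.042,.1) for dh in(0,.3) for f in(0,.1)]
    pos+=[(np.diag([1,-1,-1.]),np.array([x,y,z])) for x in(.35,.5) for y in(-.2,.2) for z in(.1,.3)]
    for M,p in pos:
        s=ctrl.solve_ik(p,quat(M))
        if s is not None:X.append((np.array(s),M,p))
    for s4 in(-1,1):
        f=lambda k:np.concatenate([np.r_[fk(s,k,s4)[0][1]-p,.2*(fk(s,k,s4)[0][0]-M).ravel()] for s,M,p in X])
        r=least_squares(f,[0,.4,0,.3,.4,0,.15,.3]);print(s4,len(X),r.x.round(4),np.abs(r.fun).max())
        if s4==-1:np.save("k.npy",r.x)
E
python3 fk.py
```

```text
-1 44 [-0.      0.5207 -0.      0.1482  0.4008 -0.      0.1544  0.4012] 3.141810145379509e-10
1 44 [ 0.2764  0.1645  0.1469 -0.0046  0.2199 -0.0467  0.221  -0.1001] 0.35725308693762053
```

```bash
cat > path.py <<'E'
from fk import *
k=np.load("k.npy");LO=np.array([-2.95,-1.21,-1.09,-2.87,-2.94,-3.05])+.03;HI=np.array([2.95,1.97,1.5,1.71,-.07,3.05])-.03
def ik(T,seed):
    f=lambda j:np.r_[fk(j,k)[0][1]-T[1],.2*(fk(j,k)[0][0]-T[0]).ravel()]
    r=least_squares(f,np.clip(seed,LO+.01,HI-.01),bounds=(LO,HI));return r.x if np.abs(r.fun).max()<1e-4 else None
G,TS2=setup(.3)
FL=[-.7,.1,-.8,-1.9,-.9,-2.2];DN=[.2,.5,.2,-.1,-1.5,1.6]
def clear(ja,jb,n=25):
    o=[]
    for s in np.linspace(0,1,n):
        T,pe,w0,w=fk(ja+s*(jb-ja),k);S=mul(T,TS2)
        sc=min((S[0]@b+S[1])[2] for bb in B for b in bb)
        gb=min((T[1]-T[0][:,2]*a)[2]-.06*np.sqrt(1-T[0][2,2]**2) for a in(.02,.1,.2))
        o.append((sc,gb,w[2]-.07,w0[2]-.07))
    return np.min(o,0).round(3)
E
python3 - <<'E'
from path import *
up={z:ik((G[0],G[1]+[0,0,z]),DN) for z in(0,.1,.16,.2)};print({z:None if v is None else v.round(2) for z,v in up.items()})
for dh in(0,.15):
  for x in(-.05,-.08):
    for z in(.042,.06,.08,.1,.13,.16):
      e=ik(toolfor(TS2,pl(x,0,z),yw+dh,.04),FL)
      if e is None:print(dh,x,z,"-");continue
      print(dh,x,z,e.round(2),*[(u,clear(up[u],e)) for u in up if up[u] is not None and u])
ye=None
for x in(-.05,0,.05,.09,.115):e=ik(toolfor(TS2,pl(x,0,.042),yw+.05,.04),FL);T,pe,w0,w=fk(e,k);print(x,e.round(2),w.round(3),w0.round(3))
for xy in([.5,.25],[.5,.3],[.52,.32]):
  for h in(.13,.4,.7):
    for z in(.003,.12):
        e=ik(toolfor(TS2,[*xy,z],h,.04),FL);print(xy,h,z,None if e is None else (e.round(2),fk(e,k)[2].round(2),fk(e,k)[3].round(2)))
E
```

```text
{0: array([ 0.2 ,  0.58,  0.2 , -0.1 , -1.5 ,  1.59]), 0.1: array([ 0.2 ,  0.52,  0.36, -0.1 , -1.72,  1.57]), 0.16: array([ 0.2 ,  0.5 ,  0.49, -0.11, -1.86,  1.55]), 0.2: array([ 0.2 ,  0.5 ,  0.59, -0.11, -1.96,  1.54])}
0 -0.05 0.042 [-0.86  0.06 -0.94 -1.89 -0.98 -2.14] (0.1, array([0.021, 0.052, 0.181, 0.26 ])) (0.16, array([0.032, 0.067, 0.181, 0.26 ])) (0.2, array([0.038, 0.067, 0.181, 0.26 ]))
0 -0.05 0.06 [-0.8  -0.05 -0.9  -1.84 -0.89 -2.31] (0.1, array([0.038, 0.069, 0.199, 0.297])) (0.16, array([0.049, 0.085, 0.199, 0.297])) (0.2, array([0.056, 0.085, 0.199, 0.297]))
0 -0.05 0.08 [-0.72 -0.16 -0.85 -1.77 -0.81 -2.49] (0.1, array([0.057, 0.087, 0.219, 0.335])) (0.16, array([0.069, 0.105, 0.219, 0.335])) (0.2, array([0.076, 0.105, 0.219, 0.335]))
0 -0.05 0.1 [-0.64 -0.24 -0.81 -1.7  -0.72 -2.66] (0.1, array([0.077, 0.103, 0.239, 0.368])) (0.16, array([0.089, 0.125, 0.239, 0.368])) (0.2, array([0.095, 0.125, 0.239, 0.368]))
0 -0.05 0.13 [-0.48 -0.34 -0.75 -1.57 -0.57 -2.92] (0.1, array([0.107, 0.124, 0.269, 0.411])) (0.16, array([0.119, 0.155, 0.269, 0.411])) (0.2, array([0
[... 4319 characters left out ...]
[-0.1 ,  0.38, -0.83, -2.21, -1.  , -1.87]), array([ 0.33, -0.03,  0.26]), array([0.23, 0.07, 0.21]))
[0.5, 0.3] 0.7 0.12 (array([ 0.13, -0.05, -0.61, -1.84, -0.56, -2.62]), array([0.31, 0.04, 0.46]), array([0.23, 0.07, 0.33]))
[0.52, 0.32] 0.13 0.003 None
[0.52, 0.32] 0.13 0.12 None
[0.52, 0.32] 0.4 0.003 None
[0.52, 0.32] 0.4 0.12 (array([ 0.19,  0.  , -0.84, -2.74, -0.53, -1.85]), array([0.26, 0.05, 0.37]), array([0.19, 0.18, 0.33]))
[0.52, 0.32] 0.7 0.003 (array([-0.03,  0.4 , -0.78, -2.26, -0.96, -1.89]), array([ 0.35, -0.01,  0.26]), array([0.25, 0.09, 0.21]))
[0.52, 0.32] 0.7 0.12 (array([ 0.17,  0.  , -0.57, -1.89, -0.53, -2.58]), array([0.33, 0.06, 0.45]), array([0.25, 0.09, 0.33]))
```

The arm model is exact and every leg clears (wrist ≥0.18 m). I execute the grip-side grasp and lift. The lift is measured rather than viewed, to save pictures.

```bash
cat > lookc.py <<'E'
from path import *
def chips(cm="wrist"):
    c=cam(cm);viewer.capture(cm)
    for d in viewer.silhouettes(cm,"chip_a"):
        ks=cv2.findContours(d["mask"].astype(np.uint8),0,2)[0]
        if not len(ks):continue
        kk=max(ks,key=cv2.contourArea)[:,0]
        for z in(.05,.012):
            l=Rp.inv().apply(back(c,kk+.0,z)-[*P,0])[:,:2];print("  ",cm,"z",z,"p%.2f"%d["p"],l.min(0).round(3),l.max(0).round(3))
E
python3 - <<'E'
from lookc import *
Q=quat(G[0]);zt=G[0][:,2]
fingers.command_gripper(.085)
ctrl.move_ptp(G[1]-.10*zt,Q);ctrl.move_l(G[1]-.02*zt,velocity=.12)
ctrl.move_l(G[1],velocity=.05);ctrl.dwell(.1)
f=ctrl.get_wrist_force();print("down",f,ctrl.get_eef_pos()-G[1])
fingers.command_gripper(.05);print("width",ctrl.get_width(),ctrl.get_wrist_force())
ctrl.move_l(G[1]+[0,0,.02],velocity=.05);print(ctrl.get_width(),ctrl.get_wrist_force())
ctrl.move_l(G[1]+[0,0,.16],velocity=.2)
print(ctrl.get_width(),ctrl.get_wrist_force(),ctrl.get_moment(),ctrl.get_clock())
chips("wrist");chips("scene")
E
```

```text
down [-0.16331486  0.20366674 -0.45781618] [ 2.69463184e-04 -2.99011444e-05  2.19482751e-04]
width 0.04995668730042516 [-0.69162472  0.25844587  0.68486298]
0.05015613686029523 [-0.04814889  0.71493313 -0.21735707]
0.050703991847526 [-0.3158896   0.04551506 -1.11458236] [-0.10243148 -0.9606142   0.01261308] 26.7
   wrist z 0.05 p0.76 [ 0.044 -0.044] [ 0.078 -0.022]
   wrist z 0.012 p0.76 [ 0.031 -0.049] [ 0.07  -0.024]
   wrist z 0.05 p0.66 [-0.016  0.036] [0.015 0.049]
   wrist z 0.012 p0.66 [-0.037  0.042] [-0.001  0.056]
   scene z 0.05 p0.63 [-0.012  0.027] [0.02  0.056]
   scene z 0.012 p0.63 [-0.033 -0.   ] [-0.     0.029]
```

The jaws closed to the commanded 50 mm without touching anything, so I missed the grip, probably by passing above it. I look again with one composite picture and a refit.

```bash
python3 look.py L2; sed -i 's/S=pickle.load(open("L1.pkl"/S=pickle.load(open((sys.argv+["L1"])[1]+".pkl"/; s/V\[238:\]=0/V[238 if len(sys.argv)<2 else 260:]=0/; s/np.save("fit1.npy"/np.save("fit_%s.npy"%(sys.argv+["L1"])[1]/' fit.py; python3 fit.py L2 | grep -v "^[guwb]"
python3 - <<'E'
import cv2,numpy as np,pickle
a=cv2.imread("pics/L2.png");b=cv2.imread("pics/L2_s.png")
a=cv2.resize(a,(480,360));b=cv2.resize(b,(320,274));c=cv2.imread("pics/fit1.png")
o=np.zeros((600,800,3),np.uint8);o[:360,:480]=a;o[:274,480:]=b;o[360:,:400]=cv2.resize(c[:480],(400,240));cv2.imwrite("pics/L2c.png",o)
E
```

```text
scraper [([81.5, 215.9, 131.7, 76.7], 0.64), ([332.6, 161.1, 153.6, 92.5], 0.63)]
chip_a [([374.8, 93.7, 25.8, 38.8], 0.75), ([290.4, 148.4, 19.6, 32.1], 0.72)]
sscr [([445.0, 263.2, 24.3, 52.0], 0.97), ([366.1, 210.4, 38.3, 41.9], 0.82), ([369.9, 290.9, 40.0, 50.1], 0.69), ([267.6, 166.5, 40.9, 29.0], 0.6), ([441.8, 324.8, 60.1, 28.4], 0.56)]
tscr [([273.3, 235.8, 53.4, 16.5], 0.87), ([173.4, 249.5, 46.5, 40.3], 0.86), ([200.8, 171.8, 51.3, 24.8], 0.68), ([134.5, 195.4, 51.0, 46.1], 0.66), ([410.2, 190.0, 7.4, 9.4], 0.5), ([402.8, 168.3, 33.4, 102.1], 0.21)]
27.25 [ 0.54507421 -0.00537609  0.20234795]
1.57 0 [-0.4   -0.257 -0.2    1.862  4.854  2.386] 8007.2
1.57 0.1 [-0.503 -0.403 -0.209  2.22   5.48   2.592] 7914.2
1.3 0 [-0.177 -0.273 -0.253  2.557  0.172  3.885] 8355.6
1.3 0.1 [-0.072 -0.061 -0.026  0.458  1.137  1.468] 10056.3
1.8 0 [-0.548 -0.3   -0.177  2.354  6.303  2.31 ] 7905.1
1.8 0.1 [-0.365 -0.276 -0.181  2.29   4.439  2.38 ] 7932.1
corner heights block [np.float64(-0.1211), np.float64(-0.2319), np.float64(-0.144), np.float64(-0.2548), np.float64(-0.2127), np.float64(-0.2644)]
chip [ 0.044 -0.044] [ 0.079 -0.023]
chip [-0.017  0.036] [0.016 0.051]
```

View pics/L2c.png

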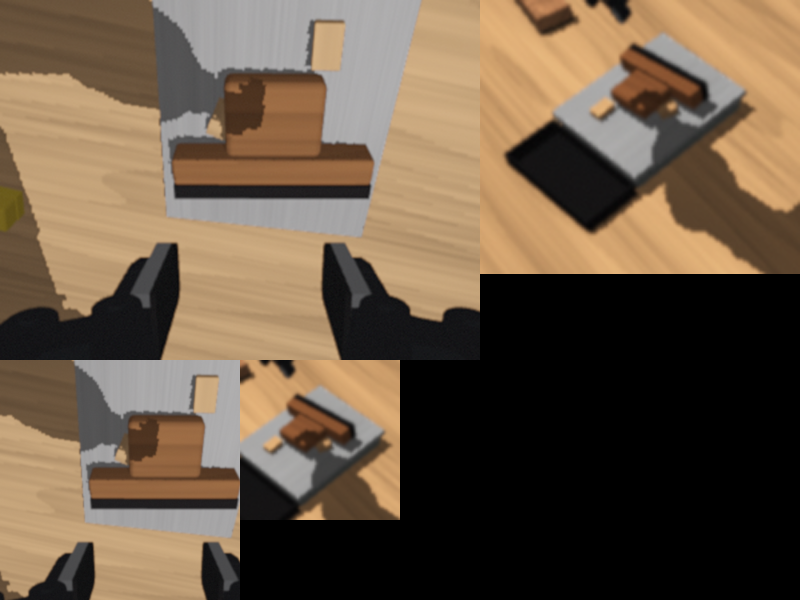

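The picture shows the scraper still lying at composite (275,140), chip_b at (215,128) and chip_a at (327,45). I refit with the correct mask.

```bash
sed -i 's/mw=S\["scraper"\]\[0\]/mw=max([d for d in S["scraper"] if d["rect"][0]>200],key=lambda d:d["p"])/' fit.py; python3 fit.py L2 | grep -v "^[guwb]"
python3 - <<'E'
from path import *
for n in("fit1","fit_L2"):
    T=pose(np.load(n+".npy"));
    for nm,l in(("tip",[0,0,.092]),("tip+y",[-.012,.035,.092]),("tip-y",[-.012,-.035,.092]),("sole",[0,0,0]),("grip low+y",[.012,.035,.034])):
        print(n,nm,Rp.inv().apply(T[0]@np.array(l)+T[1]-[*P,0]).round(4))
print("TCP grasp in plate",Rp.inv().apply(G[1]-[*P,0]),"tool z",Rp.inv().apply(G[0][:,2]))
E
```

```text
1.57 0 [-0.054 -0.005  0.059  0.057  1.584  0.088] 474.4
1.57 0.1 [-0.053 -0.004  0.06   0.052  1.613  0.104] 480.5
1.3 0 [-0.053 -0.004  0.06   0.053  1.571  0.118] 504.5
1.3 0.1 [-0.054 -0.004  0.058  0.058  1.538  0.098] 514.1
1.8 0 [-0.052 -0.004  0.064  0.042  1.694  0.123] 569.2
1.8 0.1 [-0.052 -0.004  0.065  0.037  1.714  0.142] 641.2
corner heights block [np.float64(0.0507), np.float64(0.0375), np.float64(0.0503), np.float64(0.0371), np.float64(0.049), np.float64(0.0429)]
chip [ 0.044 -0.044] [ 0.079 -0.023]
chip [-0.017  0.036] [0.016 0.051]
fit1 tip [0.0409 0.0011 0.0558]
fit1 tip+y [0.0395 0.0344 0.0718]
fit1 tip-y [ 0.0433 -0.035   0.0636]
fit1 sole [-0.0509 -0.0043  0.0587]
fit1 grip low+y [-0.0193  0.0338  0.0498]
fit_L2 tip [0.038  0.0008 0.0579]
fit_L2 tip+y [0.0362 0.0345 0.0729]
fit_L2 tip-y [ 0.0402 -0.0351  0.0668]
fit_L2 sole [-0.0538 -0.0046  0.0591]
fit_L2 grip low+y [-0.0221  0.0332  0.0498]
TCP grasp in plate [0.02431397 0.00166984 0.04243929] tool z [-0.30032639  0.07894647 -0.95056379]
```

The pose is unchanged, and a deeper grip-side grasp there would put fingers within 1 mm of both chips, which is too risky. Safer is to take the block's free -y end (no chips near it), lift, shift the scraper back 66 mm on the plate, and regrasp the grip there.

Run:
```python
from lookc import *
q=np.load("fit_L2.npy");M,t=pose(q);h=yw+q[3]
c=t+M@np.array([0,-.063,.017]);a=down(h-np.pi/2);u=np.array([np.cos(yw),np.sin(yw),0])
print("block end in plate",Rp.inv().apply(c-[*P,0]).round(3))
fingers.command_gripper(.085)
g=np.array([c[0],c[1],.046])
ctrl.move_ptp(g+[0,0,.07],a);ctrl.move_l(g,velocity=.1)
print("down",ctrl.get_wrist_force().round(2))
fingers.command_gripper(0.0);w=ctrl.get_width();print("width",w,ctrl.get_wrist_force().round(2),ctrl.get_clock())
if .028<w<.045:
    ctrl.move_l(g+[0,0,.045],velocity=.12);print("lift",ctrl.get_width(),ctrl.get_wrist_force().round(2),ctrl.get_moment().round(2),ctrl.get_clock())
```

```text
block end in plate [-0.033 -0.066  0.053]
down [-0.65 -0.58  0.17]
width -0.00010750805428594103 [-0.57 -0.27  0.18] 30.6667
```

Missed again (width 0), so something in my pose is off. I check where the scraper is now, numerically, from all cameras.

```bash
python3 - <<'E'
from h import *
p=ctrl.get_eef_pos();ctrl.move_l([p[0],p[1],.16],velocity=.3)
E
python3 look.py L3
python3 - <<'E'
from fit import *
S=pickle.load(open("L3.pkl","rb"));im=S["im"]
print(Rp.inv().apply(ctrl.get_eef_pos()-[*P,0]))
hsv=cv2.cvtColor(im,cv2.COLOR_RGB2HSV)
br=((hsv[...,0]<14)&(hsv[...,1]>110)&(hsv[...,2]>40)).astype(np.uint8)
n,l,st,ce=cv2.connectedComponentsWithStats(br)
print([ (st[i].tolist(),ce[i].round()) for i in range(1,n) if st[i][4]>300])
# coarse ascii map: B brown, K dark, g grey plate, . wood
for r in range(0,400,14):
    print("".join("B" if br[r,c] else "K" if hsv[r,c,2]<60 else "g" if hsv[r,c,1]<45 else "." for c in range(100,560,6)))
E
```

```text
scraper [([280.9, 251.7, 104.9, 163.9], 0.94)]
chip_a [([216.0, 210.1, 36.8, 24.7], 0.92)]
sscr [([442.1, 322.9, 63.7, 20.9], 0.91), ([268.9, 166.4, 40.4, 32.6], 0.9), ([365.6, 207.6, 38.1, 40.1], 0.67), ([372.5, 293.1, 44.6, 55.0], 0.63), ([443.2, 263.4, 27.5, 49.0], 0.56)]
tscr [([173.2, 249.3, 49.6, 41.6], 0.79), ([136.1, 194.1, 48.1, 44.6], 0.71), ([199.8, 172.6, 55.2, 24.0], 0.7)]
31.55 [ 0.4960764  -0.08008219  0.15925235]
[-0.03373252 -0.06625315  0.15925235]
[([232, 171, 89, 119, 4809], array([275., 236.]))]
.............................................................................
.............................................................................
.............................................................................
.............................................................................
.............................................................................
.............................................................................
.............................................................................
................................
[... 983 characters left out ...]
KKKKKKKKKKKKggggggggggBB.BB.BKKKKKgKgKKKKKggggg.............................
KKKKKKKKKKKKKggggggKKKKKKKggKKKKKKKKKKKKKKKKKKKKKKKKKK.......................
.............ggKKKKKKKKKKKKKKKKKKKKKKKKKKKKKKKKKKKKKKKKKKKK..................
..........KKKKKKKKKKKKKKKKKKKKKKKKKKKKKKKKKKKKKKKKKKKKKKKKKKKKK..............
......KKKKKKKKKKKKK..KKKKKKKKKKKKKKK..KKKKKKKKKKKKKKK..KKKKKKKKKKKKK.........
.KKKKKKKKKKKKKKK...KKKKKKKKKKKKKKKKK..KKKKKKKKKKKKKKKK...KKKKKKKKKKKKKKK.....
KKKKKKKKKKKKKKKKKKKKKKKKKKKKKKKKKKKKKKKKKKKKKKKKKKKKKKKKKKKKKKKKKKKKKKKKKKKKK
KKKKKKKKKKKKKKKKKKKKKKKKKKKKKKKKKKKKKKKKKKKKKKKKKKKKKKKKKKKKKKKKKKKKKKKKKKKKK
KKgggKKKKKKKKKKKKKKKKKKKKKKKKKKKKKKKKKKKKKKKKKKKKKKKKKKKKKKKKKKKKKKKggggKKKKK
```

Run:
```python
from fit import *
def masks(n):
    S=pickle.load(open(n+".pkl","rb"));f=lambda l,c:max([d for d in l if abs(d["rect"][0]-c)<70],key=lambda d:d["p"])["mask"].astype(float)
    mw=f(S["scraper"],300);ms=f([d for d in S["sscr"] if abs(d["rect"][0]-268)<15],268)
    return S,mw,ms
def run(n,rows,ww,wsn):
    S,mw,ms=masks(n);V=np.zeros((400,640));V[:rows]=1
    def cost(q):
        T=pose(q);return ww*(np.abs(ren(S["c"],T)-mw)*V).sum()+wsn*np.abs(ren(S["sc"],T)-ms).sum()
    q0=np.array([-.052,-.004,.058,.05,1.57,.08]);bst=None
    for sg in(1,-1):
        sx=np.vstack([q0]+[q0+sg*np.eye(6)[i]*[.02,.02,.01,.15,.2,.15][i] for i in range(6)])
        r=minimize(cost,q0,method="Nelder-Mead",options=dict(initial_simplex=sx,maxiter=900,xatol=1e-4,fatol=.1))
        if bst is None or r.fun<bst.fun:bst=r
    T=pose(bst.x);print(n,ww,wsn,bst.x.round(3),round(bst.fun),"wrist err",round((np.abs(ren(S["c"],T)-mw)*V).sum()),"of",mw.sum(),"scene err",round(np.abs(ren(S["sc"],T)-ms).sum()),"of",ms.sum());return bst.x
for n,rw in(("L1",238),("L2",260),("L3",238)):
    run(n,rw,1,2);run(n,rw,1,0)
np.save("fit_L3.npy",run("L3",238,1,1))
S,mw,ms=masks("L3");p=ctrl.get_eef_pos()
for z in(.07,.055,.04):print("under TCP",z,proj(S["c"],[p[0],p[1],z]).round())
ys,xs=np.nonzero(mw);print("mask rows",ys.min(),ys.max(),[ (r,xs[ys==r].min(),xs[ys==r].max()) for r in range(172,330,12) if (ys==r).any()])
```

```text
L1 1 2 [-0.051 -0.004  0.058  0.051  1.589  0.138] 487 wrist err 239 of 8615.0 scene err 124 of 759.0
L1 1 0 [-0.05  -0.004  0.052  0.055  1.546  0.096] 201 wrist err 201 of 8615.0 scene err 185 of 759.0
L2 1 2 [-0.054 -0.004  0.06   0.049  1.603  0.112] 496 wrist err 203 of 10298.0 scene err 146 of 753.0
L2 1 0 [-0.054 -0.005  0.061  0.055  1.622  0.093] 199 wrist err 199 of 10298.0 scene err 151 of 753.0
L3 1 2 [-0.051 -0.003  0.059  0.059  1.529  0.162] 332 wrist err 109 of 7108.0 scene err 112 of 752.0
L3 1 0 [-0.051 -0.002  0.053  0.067  1.507  0.051] 91 wrist err 91 of 7108.0 scene err 154 of 752.0
L3 1 1 [-0.052 -0.003  0.061  0.064  1.58   0.146] 219 wrist err 93 of 7108.0 scene err 126 of 752.0
under TCP 0.07 [[318. 188.]]
under TCP 0.055 [[318. 184.]]
under TCP 0.04 [[318. 180.]]
mask rows 170 333 [(172, np.int64(298), np.int64(332)), (184, np.int64(294), np.int64(333)), (196, np.int64(295), np.int64(333)), (208, np.int64(295), np.int64(333)), (220, np.int64(231), np.int64(333)), (232, np.int64(231), np.int64(332)), (244, np.int64(231), np.int64(303)), (256, np.int64(231), np.int64(285)), (268, np.int64(232), np.int64(283)), (280, np.int64(232), np.int64(280))]
```

The images explain the misses. With the jaws 85 mm apart, the open fingertips in w_plate (cols 220/415) lie about 0.143 m from the camera. The shut tips at row 239 agree, which puts the real tips about 37 mm short of the nominal TCP. My first grasp therefore held only the top few mm of the grip, and both later ones closed above the wood. I replan the grip-side grasp with that offset, tips kept above chip height, and recheck IK.

```bash
cat > path2.py <<'E'
import path
from path import *
import plan2,plan
q=np.array([-.052,-.003,.0595,.057,np.pi/2,.10]);Ms,ts=pose(q);Rt=np.c_[Ms[:,2],-Ms[:,1],Ms[:,0]]
plan2.Ms,plan2.ts,plan2.Rt=Ms,ts,Rt
def cfg(t1):
    global G,TS2
    G,TS2=setup(t1,depth=.0497,zs=.0795);path.TS2=TS2;return G,TS2
E
python3 - <<'E'
from path2 import *
J0=np.array(ctrl.get_joints());print(J0.round(2))
for t1 in(0,.1,.2):
    G,TS2=cfg(t1);g=ik(G,DN);up=ik((G[0],G[1]+[0,0,.13]),DN)
    print("t1",t1,G[1].round(3),None if g is None else g.round(2),None if up is None else up.round(2))
    for dh in(0,.1,.2):
      for phi in(0.,.05,.1):
        o=[]
        for x,z in((-.045,.09),(-.045,.042),(.03,.042),(.115,.042),(.115,.1)):
            e=ik(toolfor(TS2,pl(x,0,z),yw+dh,phi),FL);o.append(e)
        if any(e is None for e in o):print(dh,phi,[e is not None for e in o]);continue
        print(dh,phi,o[0].round(2),o[1].round(2),o[3].round(2),"clr",clear(up,o[0]),"w",fk(o[1],k)[3].round(2))
    for xy in([.48,.24],[.5,.27]):
      for h in(.5,.7):
        e=[ik(toolfor(TS2,[*xy,z],h,.05),FL) for z in(.1,.002)]
        print(xy,h,[None if a is None else a.round(2) for a in e])
E
```

```text
[ 0.15  0.18 -0.08 -0.   -1.32  0.03]
t1 0 [ 0.547 -0.     0.01 ] [ 0.21  0.39 -0.14 -0.12 -1.04  1.61] [ 0.21  0.29  0.05 -0.1  -1.34  1.57]
0 0.0 [False, True, True, True, True]
0 0.05 [True, False, True, True, True]
0 0.1 [True, False, True, True, True]
0.1 0.0 [-0.97  0.64 -0.96 -1.95 -1.58 -1.54] [-0.96  0.95 -0.96 -1.94 -1.69 -1.26] [-0.6   0.74 -0.72 -2.31 -1.49 -1.66] clr [ 0.028 -0.008  0.09   0.094] w [ 0.13 -0.09  0.12]
0.1 0.05 [-0.95  0.51 -0.95 -1.96 -1.48 -1.67] [-0.96  0.83 -0.96 -1.96 -1.61 -1.36] [-0.59  0.67 -0.71 -2.31 -1.39 -1.71] clr [0.031 0.001 0.112 0.133] w [ 0.14 -0.09  0.14]
0.1 0.1 [-0.92  0.39 -0.93 -1.96 -1.37 -1.81] [-0.94  0.71 -0.96 -1.98 -1.51 -1.48] [-0.57  0.61 -0.69 -2.3  -1.29 -1.77] clr [0.032 0.011 0.133 0.171] w [ 0.14 -0.09  0.16]
0.2 0.0 [-0.96  0.57 -0.87 -1.86 -1.53 -1.7 ] [-0.96  0.82 -0.86 -1.86 -1.6  -1.46] [-0.62  0.72 -0.63 -2.18 -1.44 -1.76] clr [ 0.023 -0.002  0.098  0.119] w [ 0.14 -0.13  0.12]
0.2 0.05 [-0.94  0.47 -0.85 -1.86 -1.45 -1.81] [-0.95  0.73 -0.87 -1.87 -1.53 -1.55] [-0.61  0.66 -0.62 -2.17 -1.35 -1.81] clr [0.024 0.00
[... 3969 characters left out ...]
 [0.044 0.053 0.187 0.282] w [ 0.16 -0.12  0.21]
0.2 0.1 [-0.74  0.06 -0.73 -1.72 -1.01 -2.38] [-0.81  0.27 -0.79 -1.81 -1.1  -2.09] [-0.5   0.39 -0.52 -2.02 -0.89 -2.18] clr [0.049 0.062 0.204 0.311] w [ 0.17 -0.12  0.23]
[0.48, 0.24] 0.5 [array([-0.14,  0.1 , -0.9 , -2.3 , -0.89, -2.  ]), array([-0.23,  0.71, -1.06, -2.44, -1.48, -1.44])]
[0.48, 0.24] 0.7 [array([-0.17,  0.13, -0.74, -1.97, -0.94, -2.23]), array([-0.27,  0.58, -0.86, -2.14, -1.25, -1.68])]
[0.5, 0.27] 0.5 [array([-0.04,  0.15, -0.88, -2.43, -0.88, -1.92]), array([-0.1 ,  0.66, -1.01, -2.55, -1.41, -1.51])]
[0.5, 0.27] 0.7 [array([-0.08,  0.16, -0.71, -2.06, -0.89, -2.19]), array([-0.17,  0.58, -0.83, -2.23, -1.22, -1.71])]
```

Run:
```python
from path2 import *
G,TS2=cfg(.2);Q=quat(G[0]);zt=G[0][:,2]
fingers.command_gripper(.085)
ctrl.move_ptp(G[1]-.07*zt,Q)
ctrl.move_l(G[1]-.012*zt,velocity=.12);f0=ctrl.get_wrist_force()
for d in(.008,.004,0):
    ctrl.move_l(G[1]-d*zt,velocity=.06);f=ctrl.get_wrist_force()-f0
    if f[2]>4:print("contact",d,f);break
print("down",f.round(2),d)
fingers.command_gripper(.0);w=ctrl.get_width();print("width",w,(ctrl.get_wrist_force()-f0).round(2),ctrl.get_clock())
if .055<w<.078:
    p=ctrl.get_eef_pos();ctrl.move_l(p+[0,0,.03],velocity=.08);print("lift",ctrl.get_width(),(ctrl.get_wrist_force()-f0).round(2),ctrl.get_clock())
```

```text
down [ 0.07  0.63 -0.44] 0
width 0.06884626584172328 [-1.73  0.8   3.62] 35.3917
lift 0.0687710445488932 [-0.51  0.8  -3.11] 35.925
```

The scraper is held by the grip sides (width 68.8 mm, weight felt). Next I flip it upright behind the chips and find the plate by touch.

Run:
```python
from path2 import *
G,TS2=cfg(.2);p=ctrl.get_eef_pos()
h,phi,x0=yw+.05,.05,-.05
e=None
for z in(.13,.12,.11,.1):
    e=ik(toolfor(TS2,pl(x0,0,z),h,phi),FL)
    if e is not None:break
up=ik((G[0],p+[0,0,.15]),DN);print(z,e.round(2),clear(up,e,60))
assert clear(up,e,60)[0]>.07
ctrl.move_l(p+[0,0,.15],velocity=.3)
ctrl.movej(list(e));print("flipped",ctrl.get_clock(),ctrl.get_width(),ctrl.get_wrist_force().round(2))
T=lambda x,z:toolfor(TS2,pl(x,0,z),h,phi)[1]
ctrl.move_l(T(x0,.05),velocity=.12);f0=ctrl.get_wrist_force();print("low",f0.round(2),ctrl.get_clock())
z=.05
while z>.034:
    z-=.002;ctrl.move_l(T(x0,z),velocity=.03);f=ctrl.get_wrist_force()-f0
    if f[2]>1.5:break
print("contact",z,f.round(2),ctrl.get_clock(),ctrl.get_width());np.save("zc.npy",z)
ctrl.move_l(T(x0,z+.0025),velocity=.03);print((ctrl.get_wrist_force()-f0).round(2),ctrl.get_clock())
chips("wrist") if 0 else None
```

```text
0.13 [-0.72 -0.12 -0.8  -1.81 -0.9  -2.47] [0.101 0.116 0.227 0.344]
flipped 39.925 0.06870430713050453 [ 0.22 -0.6  -1.9 ]
low [-0.11 -0.35 -2.19] 40.7417
contact 0.03799999999999999 [-1.67 -0.7   6.69] 42.2417 0.06826505557700122
[-0.3  -0.45 -0.67] 42.4917
```

Run:
```python
from lookc import *
import path2
from path2 import *
G,TS2=cfg(.2);h,phi=yw+.05,.05;z=float(np.load("zc.npy"))+.0025
T=lambda x,z:toolfor(TS2,pl(x,0,z),h,phi)[1]
ctrl.move_l(T(.116,z),velocity=.1);ctrl.dwell(.25)
print(ctrl.get_clock(),ctrl.get_width(),ctrl.get_wrist_force().round(2))
chips("wrist");chips("scene");print(ctrl.get_clock())
```

```text
44.55 0.0686802705657835 [ 0.58  0.25 -2.81]
   scene z 0.05 p0.58 [ 0.143 -0.03 ] [0.164 0.009]
   scene z 0.012 p0.58 [ 0.128 -0.06 ] [ 0.15  -0.019]
44.75
```

Run:
```python
from lookc import *
c=cam("scene");im=viewer.capture("scene");hsv=cv2.cvtColor(im,cv2.COLOR_RGB2HSV)
m=np.zeros((400,640),np.uint8)
poly=proj(c,np.array([pl(x,y,.03) for x,y in((-.115,-.095),(.205,-.095),(.205,.095),(-.115,.095))]));cv2.fillConvexPoly(m,poly.round().astype(np.int32),1)
b=((hsv[...,0]<25)&(hsv[...,1]>60)&(hsv[...,2]>60)&(m>0)).astype(np.uint8)
n,l,st,ce=cv2.connectedComponentsWithStats(b)
for i in range(1,n):
    if st[i][4]>=5:print(st[i].tolist(),hsv[l==i].mean(0).round(),[Rp.inv().apply(back(c,ce[i],z)-[*P,0])[0].round(3).tolist() for z in(.05,.012)])
```

```text
[276, 147, 34, 29, 73] [ 15.  99. 116.] [[-0.1, 0.041, 0.05], [-0.124, 0.013, 0.012]]
[198, 171, 58, 31, 391] [ 12. 151. 117.] [[0.12, -0.031, 0.05], [0.104, -0.061, 0.012]]
[223, 190, 7, 12, 59] [ 15. 125. 120.] [[0.151, -0.013, 0.05], [0.135, -0.042, 0.012]]
[235, 208, 10, 9, 68] [ 15. 125. 127.] [[0.167, 0.069, 0.05], [0.152, 0.042, 0.012]]
```

Both chips are in the tray, at plate (0.135,-0.042) and (0.152,0.042). Now I stand the scraper on the bench.

```bash
python3 - <<'E'
from path2 import *
G,TS2=cfg(.2);J=np.array(ctrl.get_joints())
a=ik(toolfor(TS2,pl(.116,0,.10),yw+.05,.05),J);H=toolfor(TS2,[.5,.27,.06],.7,.04);b=ik(H,[-.08,.3,-.75,-2.1,-1.,-2.])
c=clear(a,b,40);print(b.round(2),c);assert c[0]>.045
ctrl.move_l(toolfor(TS2,pl(.116,0,.10),yw+.05,.05)[1],velocity=.25)
ctrl.movej(list(b));f0=ctrl.get_wrist_force();print(ctrl.get_clock(),ctrl.get_width())
D_=lambda z:toolfor(TS2,[.5,.27,z],.7,.04)[1]
ctrl.move_l(D_(.006),velocity=.1)
for z in(.003,.001,-.001,-.003):
    ctrl.move_l(D_(z),velocity=.04)
    if (ctrl.get_wrist_force()-f0)[2]>1.5:break
print("z",z,(ctrl.get_wrist_force()-f0).round(2),ctrl.get_clock())
fingers.command_gripper(.085);print(ctrl.get_clock(),ctrl.get_width())
ctrl.move_l(ctrl.get_eef_pos()-.1*H[0][:,2],velocity=.15);print(ctrl.get_clock(),ctrl.get_wrist_force().round(2))
E
python3 - <<'E'
from path2 import *
c=cam("scene");im=viewer.capture("scene");S=viewer.silhouettes("scene","scraper");print(ctrl.get_clock())
pr=ren(c,((R.from_euler("z",.7)).as_matrix(),np.array([.5,.27,0])))>.5
for d in S:
    m=d["mask"];print(np.round(d["rect"]),round(d["p"],2),"IoU upright model",round((m&pr).sum()/(m|pr).sum(),2))
E
```

```text
[-0.14  0.33 -0.78 -2.15 -1.05 -1.96] [0.06  0.075 0.154 0.21 ]
46.3417 0.06870801831277258
z -0.003 [-3.9  -3.37  8.24] 48.0333
48.35 0.0851634217887295
49.1667 [0.08 0.18 0.23]
49.2667
[372. 294.  40.  51.] 0.92 IoU upright model 0.0
[442. 323.  62.  25.] 0.83 IoU upright model 0.0
[445. 264.  23.  48.] 0.78 IoU upright model 0.0
[367. 209.  36.  41.] 0.62 IoU upright model 0.0
[325. 222.  48.  27.] 0.59 IoU upright model 0.88
```

```bash
python3 -c "
from workcell import close_job,ctrl
print(ctrl.get_clock(),ctrl.get_joint_velocities().round(3));close_job()"
```

```text
49.2667 [ 0.004  0.002 -0.     0.005  0.001 -0.002]
the job is handed in; nothing more can be done
```

I wiped both offcuts into the tray, stood the scraper upright on the bench and let go. I handed the job in at 49.3 s of the 54 s allowed; no verdict was given.

**What went wrong on the way:**
- **First wipe:** I pressed the sole onto the plate, and the scraper tripped forward out of a shallow grip and fell over.
- **Two empty grasps:** the next two attempts closed on nothing. The pictures pointed to fingertips about 37 mm short of the stated TCP. I estimated that from the images and did not measure it separately.
- **Recovery:** with that offset I took the fallen scraper by the sides of its grip. I turned it upright and wiped with the sole about 2 mm clear of the plate.

**Last checks:**
- **Offcuts:** after the wipe the scene camera showed one at plate (0.135, -0.042) and one at (0.152, 0.042), both inside the tray. That came from a colour check; the trained network found only one of them. I did not look at them again after setting the scraper down.
- **Scraper:** the scene silhouette matched an upright scraper at (0.50, 0.27) with an overlap of 0.88. The gripper was open and backed off, with the wrist force near zero.
- **First judged step:** before the fall I held the sole on the plate for about 0.3 s with both offcuts still there. The later hover before the second wipe also met that condition.
- **Contact with the offcuts:** no offcut moved noticeably while the fingers were near them. I had no direct contact reading to confirm they were never touched.

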